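# Set up straightedge and set square for the roof line

## Robot

A 6-joint arm with a two-finger parallel gripper is mounted at the origin on the work surface. World frame = base frame: x ahead of the robot, y to its left, z up, the work surface at z = 0. Lengths are in m, angles in rad, forces in N, time in s.
With the tool pointing down it reaches from about 0.375 to 0.9 m from the base axis. Payload 3.1 kg.
Tool frame: the origin (TCP) lies at the very end of the fingers, on their centre line; the grasp point (between the pads) lies 19 mm behind it; z points along the fingers, y is the direction in which the jaws open and shut (so a half turn about z gives the same grasp; the last joint's range is limited). The gripper opens to 85 mm and grips with 20 to 120 N. Pads are 22 mm wide; open, the fingers measure 114 mm over their backs; the gripper's body (76 mm by 85 mm) begins 54 mm behind the grasp point. The pads swing forward as they close: fully open they stand 13 mm farther back than shut.
Start: joints at [-1.486, 0.527, 1.433, -0, 1.181, -0.178], TCP at [0.163, -0.603, 0.231] pointing down, gripper open.
Joint ranges: [-3.08, 3.08], [-0.75, 2.2], [0.22, 2.44], [-1.43, 4.57], [0, 2.65], [-2.85, 2.85]. Speed limits (rad/s): [2.79, 2.79, 3.14, 3.14, 3.14, 3.14].

## Interface

Orientations are given as a unit quaternion [x, y, z, w].
In Python, from station import manip gives the robot as it stands.
- The arm moves only by the tool send_rows, never from a script. Its argument "motion" is a list of rows, each an object with "gripper": the finger opening in mm, from 0 to 85.4; "travel": the shift along the tool's x, y, z in mm, a list of three; "rotation": the turn, a rotation vector about the tool's x, y, z in degrees, a list of three. In form: [{"gripper": gripper, "travel": [x, y, z], "rotation": [ax, ay, az]}, ...]. A call has 1 to 12 rows; each row shifts and turns the commanded pose from where the row before left it, along the tool's axes as they then stand; what a row does not reach is not made up. A row lasts 1/12 s, in which the tool goes at most 41.7 mm and 7.16 degrees, less where a joint would pass 70% of its speed; a pose out of reach is approached as far as the arm can. A call is refused whole if a number of a shift passes 41.7 or a number of a turn 7.16, either way. A call with a gripper value outside its range is refused whole. The fingers move at their own pace and stop on an object; "newtons" is the grip in N (left out, the last holds). Time passes only in rows, so rows that do not move let the fingers close. It gives the time, the measured TCP pose, the force and the opening at its end, in the units of the state.
- manip.sense(): the state, without advancing time (a new reading comes with each control period).
- manip.snapshot(name): name is "scene" or "top" or "wrist"; returns the picture (400x640x3 uint8, red, green, blue); there is no depth.
- manip.calibration(name): a dict with "fx", "fy", "cx", "cy" (pixels), "cam_to_world" (4x4, takes a point from camera to world coordinates). Camera axes: x right, y down, z forward; pixel columns grow to the right and rows downward; lengths in m; the calibration is good to about 2 mm. A picture is of the moment at which its call begins: read the wrist's pose just before it. calibration takes no time and is no camera call; for the wrist camera it gives the pose at the moment of the call.
- manip.sign_off(): hands the job in, once; it reports no verdict.
The state is a dict: "t": time; "q": joint angles; "qd": joint speeds; "tau": joint torques, N m; "tcp_pos": TCP position; "tool_rot": TCP orientation; "force": force on the tool from outside, world axes, zero at the start; "ft_torque": the same for the moment, N m; "finger_gap": opening from 0.0 (shut) to 1.0 (fully open).
Only numpy, scipy, OpenCV 4.12 (cv2) and the standard library are available. Lean on these libraries where they do the work, as an engineer would, in place of code of your own. Each camera call takes 0.05 s, during which the arm holds its last target. There are 200 camera calls.

## Task

I am about to draw the 30 degree roof slope on the house drawing. Slide the straightedge up the sloping drawing board until its upper edge lies along the top line of the house wall, then lay the 30/60 set square (not the 45) flat on the sheet above it, its long leg flush against the straightedge and its sharp 30 degree corner at the wall's top left corner as seen from the board's low side. Let go of it there, and leave everything else as it lies.

Things in the scene. Friction and masses are not known exactly. Their poses are not given: they have to be found in the camera images.
- face: White sloping surface of the drawing board, 370 mm wide, 310 mm deep along the slope, tilted 0.28 rad (16 degrees), low edge towards the robot; the board is fixed. Origin: centre of the surface, about 67 mm above the table. x: up the slope (away from the robot), y: to the left across the board, z: out of the surface. Grey rims along its edges stand up to 5 mm above it.
- straightedge (a joint): Travel of the straightedge up the board in m: 0 at its lowest, up to 0.17; always parallel to the board's width. A friction brake holds it anywhere; it takes about 8 N to slide it, and it stays where it is left.
- edge_mid (a point): Middle of the straightedge's upper edge, at the board's surface; axes as those of the face. The straightedge is an aluminium bar across the whole board, 42 mm wide (from this edge down the slope), 5 mm thick. Black carriages at its ends stand up to 16 mm above the surface.
- handle_top (a point): Centre of the top of the black handle block in the middle of the straightedge, 21 mm down the slope from the upper edge and 30 mm above the board's surface; axes as those of the face. The block measures 44 mm along the bar, 16 mm along the slope, and stands 25 mm above the bar.
- wall_corner (a point): Top left corner of the house wall (a rectangle of dark lines 148 mm wide and 60 mm high, with door and windows) drawn on the A4 sheet taped to the board; axes as those of the face. The top line of the wall runs from here 148 mm to the right (along -y). The sheet is stuck fast and differs in place from start to start.
- square30: The 30/60 set square: dark grey-green acrylic, 4 mm thick, legs 160 mm (along its y) and 92.4 mm (along its x), about 60 g, lying on the table at one side of the board. Origin: on its underside, below its centre of gravity. Above the origin stands a finger ridge to lift it by: 36 mm long along its x, 12 mm wide along its y, its top 26 mm above the underside. z points up.
- square30_sharp (a point): Its sharp 30 degree corner, at the +y end of the long leg, on the underside: 30.8 mm along -x and 106.7 mm along +y from the body's origin.
- square30_heel (a point): Its right-angled corner, at the other (-y) end of the long leg, on the underside: 30.8 mm along -x and 53.3 mm along -y from the body's origin.
- square30_apex (a point): Its 60 degree corner, at the far (+x) end of the short leg, on the underside: 61.6 mm along +x and 53.3 mm along -y from the body's origin.
- square45: The 45 degree set square, to be left alone: same material and finger ridge, two equal legs of 120 mm. Lies on the other side of the board (the sides change). Origin below the ridge.
- folding_rule: Folded wooden rule, 206 x 30 x 16 mm, lying on the table before the board. Origin: centre of its underside.
- coaster: Round ceramic coaster, 100 mm across, 8 mm thick, to the right behind. Origin: centre of its underside.
- mug: Ceramic mug standing on the coaster, 78 mm across, 92 mm tall. Origin: centre of its underside.
- pencil: Pencil, 195 mm long, with an orange silicone grip, lying on the table before the board. Origin: its middle, at table height.
- eraser: Eraser in a card sleeve, 62 x 24 x 13 mm, to the left behind. Origin: centre of its underside.
There are look-alikes about, which are no part of the job. What is shaped like the square30 but pink is not meant.

How it is judged:
By the outcome, as a careful person would: the job done as asked, in the order asked, and still so for the second after the job is handed in, with the robot touching nothing.
It also fails if it takes over 56 s, if anything falls off the work surface, if the arm or the gripper's body presses on something with over 40 N, if the wrist force passes 120 N, or if a joint passes its speed limit or range.

## Working session

There is one attempt and no reset: what is moved stays moved. The work goes in short steps, Python scripts to look and compute and a tool call to move; the robot and the scene stay as the last step left them, time stands still between calls to the robot, and variables do not carry over. Pictures are saved under pics/ and viewed, about 8 in all and at most 12, crops included, and the job is handed in when it is done.

Besides the shell and the picture viewer there is one more tool, called after "Emit:" by a JSON object that holds its "name" and its "arguments", one argument or row to a line. send_rows: Moves the arm, as the interface text tells. Its arguments: {"type":"object","properties":{"motion":{"type":"array","items":{"type":"object","properties":{"gripper":{"type":"number"},"travel":{"type":"array","items":{"type":"number"}},"rotation":{"type":"array","items":{"type":"number"}}}}},"newtons":{"type":"number"}},"required":["motion"]}

```bash
mkdir -p pics; ls; python3 - <<'E'
from station import manip
import cv2,numpy as np
s=manip.sense();print({k:np.round(v,3).tolist() for k,v in s.items()})
for n in("scene","top"):
    cv2.imwrite(f"pics/{n}1.png",manip.snapshot(n)[:,:,::-1])
    c=manip.calibration(n);print(n,{k:np.round(v,4).tolist() for k,v in c.items()})
E
```

```text
pics
{'t': 0.0, 'q': [-1.485, 0.528, 1.434, -0.0, 1.181, -0.179], 'qd': [0.0, 0.0, -0.0, -0.0, -0.001, 0.001], 'tau': [-0.001, -44.235, -17.803, -0.0, 0.008, 0.0], 'tcp_pos': [0.163, -0.603, 0.23], 'tool_rot': [0.991, 0.132, 0.0, -0.001], 'force': [0.819, 0.095, 0.337], 'ft_torque': [0.034, -0.034, 0.038], 'finger_gap': 1.001}
scene {'fx': 406.5853, 'fy': 406.5853, 'cx': 318.5386, 'cy': 198.809, 'cam_to_world': [[0.0494, 0.7543, -0.6547, 1.2528], [0.9987, -0.0447, 0.0238, 0.0038], [-0.0113, -0.655, -0.7555, 0.8975], [0.0, 0.0, 0.0, 1.0]]}
top {'fx': 399.416, 'fy': 399.416, 'cx': 312.5732, 'cy': 199.9024, 'cam_to_world': [[-0.0254, -0.9977, 0.063, 0.446], [-0.9997, 0.0252, -0.0038, 0.0031], [0.0022, -0.0631, -0.998, 1.2949], [0.0, 0.0, 0.0, 1.0]]}
```

View pics/top1.png

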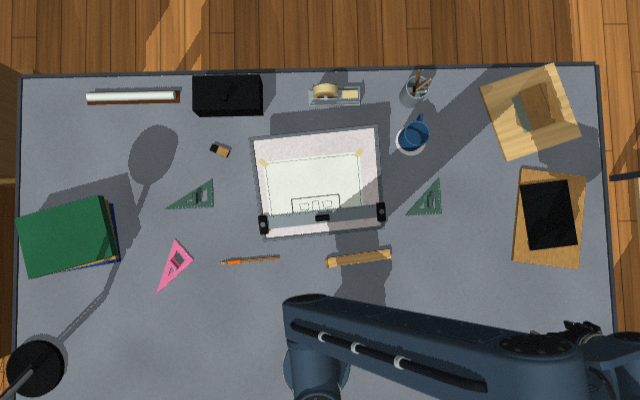

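View pics/scene1.png

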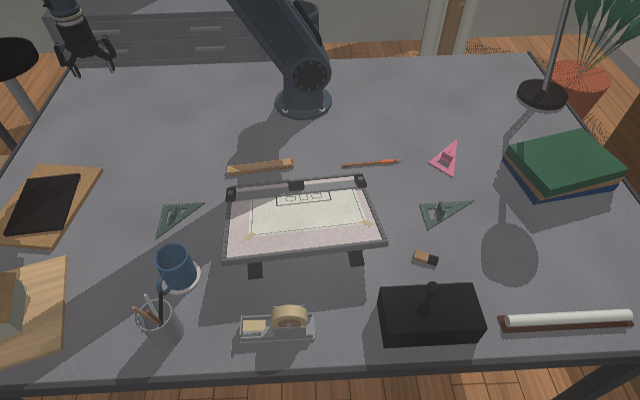

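```bash
python3 - <<'E'
import cv2,numpy as np
im=cv2.imread("pics/top1.png")
a=cv2.resize(im[170:220,160:225],None,fx=6,fy=6,interpolation=cv2.INTER_CUBIC)
b=cv2.resize(im[170:220,395:460],None,fx=6,fy=6,interpolation=cv2.INTER_CUBIC)
c=cv2.resize(im[180:240,250:390],None,fx=5,fy=5,interpolation=cv2.INTER_CUBIC)
o=np.zeros((600,780,3),np.uint8);o[:300,:390]=a;o[:300,390:]=b;o[300:,:700]=c
cv2.imwrite("pics/crop1.png",o)
E
```

```text
(no output)
```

View pics/crop1.png

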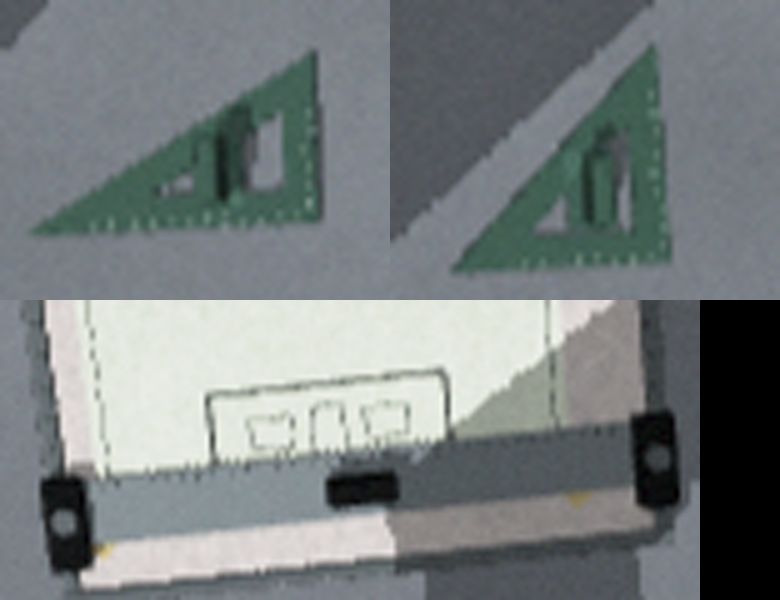

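Candidates: green at (195,195), legs ≈48 x 28 px, ratio 1.7, so this is the 30/60. Green at (427,197) has legs ≈36 x 37 px, so it is the 45. Pink at (175,265) is the look-alike. The target is the left one, with sharp corner (165,209), heel (213.3,206.5) and apex (212.7,178.3). The wall's top line runs (291.6,199.4) to (339.2,194).

```bash
cat > h.py <<'E'
from station import manip
import cv2,numpy as np
from scipy.optimize import least_squares
from scipy.spatial.transform import Rotation as R
def ray(c,px):
    T=np.array(c["cam_to_world"]);d=np.array([(px[0]-c["cx"])/c["fx"],(px[1]-c["cy"])/c["fy"],1])
    return T[:3,3],T[:3,:3]@d
def onz(c,px,z=0.):
    o,d=ray(c,px);return o+d*(z-o[2])/d[2]
def proj(c,P):
    T=np.array(c["cam_to_world"]);p=(np.atleast_2d(P)-T[:3,3])@T[:3,:3]
    return p[:,:2]/p[:,2:]*[c["fx"],c["fy"]]+[c["cx"],c["cy"]]
def faceR(yaw):return R.from_euler('z',yaw)*R.from_euler('y',-0.28)
def onface(c,px,F,h=0.):  # F=(x,y,yaw); returns face coords
    o,d=ray(c,px);r=faceR(F[2]);f0=np.array([F[0],F[1],.067])
    o=r.inv().apply(o-f0);d=r.inv().apply(d);return o+d*(h-o[2])/d[2]
def w(F,p):return faceR(F[2]).apply(p)+[F[0],F[1],.067]
def goto(pos,rot):  # tool-frame delta: mm and rotvec deg
    s=manip.sense();r=R.from_quat(s["tool_rot"])
    print("t",round(s["t"],2),"tcp",np.round(s["tcp_pos"],4),"F",np.round(s["force"],1),"gap",round(s["finger_gap"]*85.4,1))
    print("travel mm (start axes)",np.round(r.inv().apply(np.array(pos)-s["tcp_pos"])*1e3,1),
          "(goal axes)",np.round(rot.inv().apply(np.array(pos)-s["tcp_pos"])*1e3,1),"rot deg",np.round((r.inv()*rot).as_rotvec(degrees=True),2))
def toolrot(yaw,tilt=0): # tool x along yaw dir, z down; tilt: z = -board normal
    return R.from_euler('z',yaw)*R.from_euler('y',-tilt)*R.from_euler('x',np.pi)
E
python3 - <<'E'
from h import *
c=manip.calibration("top")
cor=np.array([(253,140),(377,126),(385,229),(265,238)],float)
M=np.array([(.155,.185,0),(.155,-.185,0),(-.155,-.185,0),(-.155,.185,0)])
f=least_squares(lambda F:(proj(c,w(F,M))-cor).ravel(),[.5,0,0]);F=f.x
print("F",F,"res",f.fun.round(1))
a,b=onface(c,(291.6,199.4),F),onface(c,(339.2,194),F);print("wall",a,b,np.linalg.norm(a-b))
hp=onface(c,(250+362/5,180+188/5),F,.03);print("handle",hp)
s,he,ap=[onz(c,p,.004) for p in((165,209),(213.3,206.5),(212.7,178.3))]
print(s,he,ap,np.linalg.norm(s-he),np.linalg.norm(ap-he))
print("yaw",np.arctan2(-(s-he)[0],(s-he)[1]),np.arctan2(*(ap-he)[1::-1]))
wc=manip.calibration("wrist");st=manip.sense();r=R.from_quat(st["tool_rot"]).as_matrix()
T=np.array(wc["cam_to_world"]);print("cam in tool",(r.T@(T[:3,3]-st["tcp_pos"])).round(3),"\n",(r.T@T[:3,:3]).round(3),wc["fx"])
E
```

```text
F [ 0.57038606 -0.02624246  0.07401877] res [ 1.2  0.  -0.3  2.  -2.4 -2.3  1.5  0.3]
wall [-0.03767413  0.0926835   0.        ] [-0.03555736 -0.05616647  0.        ] 0.14886502104820584
handle [-0.09761232  0.00352206  0.03      ]
[0.51014753 0.475636   0.004     ] [0.51428329 0.31963202 0.004     ] [0.60601022 0.32068386 0.004     ] 0.15605879731579048 0.09173295653678652
yaw 0.026504434753312878 0.011466634107047657
cam in tool [ 0.081  0.    -0.142] 
 [[-0.    -0.948 -0.32 ]
 [ 1.    -0.     0.001]
 [-0.001 -0.32   0.948]] 354.7048342847222
```

```bash
python3 - <<'E'
from h import *
F=(.5704,-.0262,.074)
goto(w(F,[-.0976,.0035,.11]),toolrot(F[2],.28))
E
```

```text
t 0.1 tcp [ 0.1629 -0.6027  0.2304] F [-0.4  0.4 -0.2] gap 85.4
travel mm (start axes) [ 422.4 -477.    85.7] (goal axes) [ 288.7 -548.3  171.1] rot deg [-1.64 15.99 10.79]
```

Emit:
{"name": "send_rows", "arguments": {
  "motion": [
    {"gripper": 85, "rotation": [-0.4, 4, 2.7], "travel": [0, 0, 0]},
    {"gripper": 85, "rotation": [-0.4, 4, 2.7], "travel": [0, 0, 0]},
    {"gripper": 85, "rotation": [-0.4, 4, 2.7], "travel": [0, 0, 0]},
    {"gripper": 85, "rotation": [-0.4, 4, 2.7], "travel": [0, 0, 0]},
    {"gripper": 85, "rotation": [0, 0, 0], "travel": [18, -34.3, 9]},
    {"gripper": 85, "rotation": [0, 0, 0], "travel": [18, -34.3, 9]},
    {"gripper": 85, "rotation": [0, 0, 0], "travel": [18, -34.3, 9]},
    {"gripper": 85, "rotation": [0, 0, 0], "travel": [18, -34.3, 9]},
    {"gripper": 85, "rotation": [0, 0, 0], "travel": [18, -34.3, 9]},
    {"gripper": 85, "rotation": [0, 0, 0], "travel": [18, -34.3, 9]},
    {"gripper": 85, "rotation": [0, 0, 0], "travel": [18, -34.3, 9]},
    {"gripper": 85, "rotation": [0, 0, 0], "travel": [18, -34.3, 9]}
  ]
}}

```text
t: 1.1
tcp_pos: [0.3009, -0.3162, 0.2014]
tool_rot: [0.99, 0.036, 0.14, -0.005]
force: [0.7, -0.9, -0.2]
finger_gap: 0.998
```

Emit:
{"name": "send_rows", "arguments": {
  "motion": [
    {"gripper": 85, "rotation": [0, 0, 0], "travel": [18, -34.3, 9]},
    {"gripper": 85, "rotation": [0, 0, 0], "travel": [18, -34.3, 9]},
    {"gripper": 85, "rotation": [0, 0, 0], "travel": [18, -34.3, 9]},
    {"gripper": 85, "rotation": [0, 0, 0], "travel": [18, -34.3, 9]},
    {"gripper": 85, "rotation": [0, 0, 0], "travel": [18, -34.3, 9]},
    {"gripper": 85, "rotation": [0, 0, 0], "travel": [18, -34.3, 9]},
    {"gripper": 85, "rotation": [0, 0, 0], "travel": [18, -34.3, 9]},
    {"gripper": 85, "rotation": [0, 0, 0], "travel": [18, -34.3, 9]},
    {"gripper": 85, "rotation": [0, 0, 0], "travel": [0, 0, 0]}
  ]
}}

```text
t: 1.85
tcp_pos: [0.4386, -0.0253, 0.1713]
tool_rot: [0.989, 0.043, 0.139, -0.006]
force: [-0.0, 0.2, -0.1]
finger_gap: 0.991
```

```bash
python3 - <<'E'
from h import *
F=(.5704,-.0262,.074)
goto(w(F,[-.0976,.0035,.11]),toolrot(F[2],.28))
im=manip.snapshot("wrist");cv2.imwrite("pics/w1.png",im[:,:,::-1])
E
```

```text
t 1.85 tcp [ 0.4386 -0.0253  0.1713] F [-0.   0.2 -0.1] gap 84.6
travel mm (start axes) [-0.2  7.2 26.5] (goal axes) [-0.2  7.1 26.5] rot deg [-0.24  0.07  0.66]
```

View pics/w1.png

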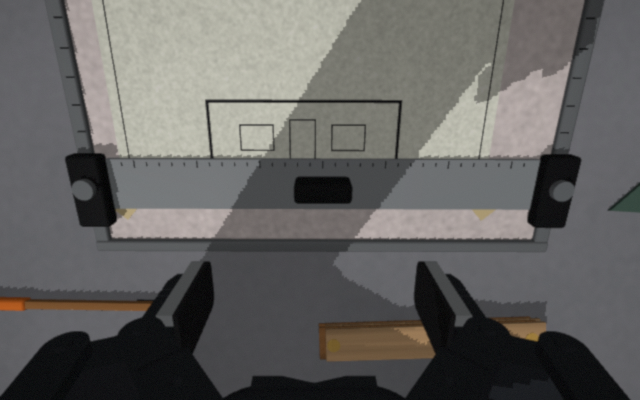

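The picture shows the house clearly, with the wall's top line from (207.5,101) to (401,101.5), the straightedge's upper edge from (109,158) to (536,157) and the handle centred at column 323. I'll measure those points.

```bash
python3 - <<'E'
from h import *
F=(.5704,-.0262,.074)
c=manip.calibration("wrist")
for n,p,h in(("wallL",(207.5,101),0),("wallR",(401,101.5),0),("edgeL",(109,158),.005),("edgeR",(536,157),.005),("handleT",(323,178),.03),("handleB",(323,202),.03),("rimBL",(98,249),.0),("rimBR",(548,249),0)):
    print(n,onface(c,p,F,h).round(4))
im=cv2.imread("pics/w1.png");g=cv2.cvtColor(im,7-1).astype(float)
# subpixel rows of wall line
for x in(225,285,380,395): 
    col=255-g[92:110,x-3:x+4].mean(1);col-=np.median(col);col[col<15]=0;print(x,92+(col*np.arange(18)).sum()/col.sum())
print(g[150:168,150:200].mean(1).round());print(g[150:168,430:480].mean(1).round());print(g[170:210,310:335].mean(1).round())
E
```

```text
wallL [-0.0379  0.0896  0.    ]
wallR [-0.0367 -0.0584  0.    ]
edgeL [-0.0821  0.1698  0.005 ]
edgeR [-0.0778 -0.1675  0.005 ]
handleT [-0.0895  0.0009  0.03  ]
handleB [-0.1082  0.0006  0.03  ]
rimBL [-0.1654  0.1968  0.    ]
rimBR [-0.1611 -0.1987  0.    ]
225 100.68431502316346
285 100.81911789943366
380 101.07739791073124
395 101.28479154433353
[185. 185. 186. 186. 179. 161. 138. 117.  88.  98. 113. 116. 114. 112.
 111. 113. 115. 117.]
[183. 183. 183. 184. 182. 170. 148. 125. 103.  86. 103. 109. 109. 106.
 104. 104. 106. 108.]
[73. 73. 73. 73. 73. 67. 47. 21.  9.  9.  9.  9.  8.  8. 10. 11. 11. 12.
 12. 11. 11. 11. 11. 11. 11. 11. 10. 10. 10. 10. 10. 10. 15. 38. 65. 72.
 73. 73. 80. 98.]
```

```bash
python3 - <<'E'
from h import *
F=(.5704,-.0262,.074);c=manip.calibration("wrist")
H=w(F,onface(c,(323,202.7),F,.03)+[.008,0,0])
r=toolrot(.083,.28)
goto(H+r.apply([0,0,.023]),r)
for p in((207,100.6),(401,101.3),(175,156),(455,156.6)):print(onface(c,p,F).round(4))
E
```

```text
t 1.9 tcp [ 0.4383 -0.0281  0.1714] F [-0.8 -0.4 -0.2] gap 84.9
travel mm (start axes) [ -2.8   7.5 129.8] (goal axes) [ -2.9   7.6 129.8] rot deg [0.01 0.06 0.09]
[-0.0376  0.0899  0.    ]
[-0.0366 -0.0584  0.    ]
[-0.0811  0.1194  0.    ]
[-0.0792 -0.1056 -0.    ]
```

Emit:
{"name": "send_rows", "arguments": {
  "motion": [
    {"gripper": 64, "rotation": [0, 0, 0], "travel": [-2.9, 7.6, 22]},
    {"gripper": 64, "rotation": [0, 0, 0], "travel": [0, 0, 22]},
    {"gripper": 64, "rotation": [0, 0, 0], "travel": [0, 0, 22]},
    {"gripper": 64, "rotation": [0, 0, 0], "travel": [0, 0, 22]},
    {"gripper": 64, "rotation": [0, 0, 0], "travel": [0, 0, 22]},
    {"gripper": 64, "rotation": [0, 0, 0], "travel": [0, 0, 20]},
    {"gripper": 40, "rotation": [0, 0, 0], "travel": [0, 0, 0]},
    {"gripper": 40, "rotation": [0, 0, 0], "travel": [0, 0, 0]},
    {"gripper": 40, "rotation": [0, 0, 0], "travel": [0, 0, 0]},
    {"gripper": 40, "rotation": [0, 0, 0], "travel": [0, 0, 0]},
    {"gripper": 40, "rotation": [0, 0, 0], "travel": [0, 0, 0]}
  ],
  "newtons": 50
}}

```text
t: 2.82
tcp_pos: [0.4668, -0.0297, 0.0493]
tool_rot: [0.99, 0.038, 0.136, -0.017]
force: [3.9, 21.8, -4.5]
finger_gap: 0.507
```

Emit:
{"name": "send_rows", "arguments": {
  "motion": [
    {"gripper": 40, "rotation": [0, 0, 0], "travel": [0, -1, 0]},
    {"gripper": 40, "rotation": [0, 0, 0], "travel": [4, 0, 0]},
    {"gripper": 40, "rotation": [0, 0, 0], "travel": [6, 0, 0]},
    {"gripper": 40, "rotation": [0, 0, 0], "travel": [6, 0, 0]},
    {"gripper": 40, "rotation": [0, 0, 0], "travel": [6, 0, 0]},
    {"gripper": 40, "rotation": [0, 0, 0], "travel": [6, 0, 0]},
    {"gripper": 40, "rotation": [0, 0, 0], "travel": [6, 0, 0]},
    {"gripper": 40, "rotation": [0, 0, 0], "travel": [6, 0, 0]},
    {"gripper": 40, "rotation": [0, 0, 0], "travel": [0, 0, 0]},
    {"gripper": 40, "rotation": [0, 0, 0], "travel": [0, 0, 0]}
  ]
}}

```text
t: 3.65
tcp_pos: [0.4987, -0.0269, 0.0585]
tool_rot: [0.991, 0.037, 0.129, -0.015]
force: [-6.8, 16.5, -0.9]
finger_gap: 0.501
```

```bash
python3 - <<'E'
from h import *
s=manip.sense();print(s["t"],s["tcp_pos"],s["force"])
c=manip.calibration("wrist");im=manip.snapshot("wrist")[:,:,::-1];cv2.imwrite("pics/w2.png",im)
F=(.5704,-.0262,.082)
print(proj(c,[w(F,[-.0372,.09,0]),w(F,[-.0372,-.058,0])]))
cv2.imwrite("pics/w2c.png",cv2.resize(im[60:210,120:520],None,fx=2,fy=2,interpolation=cv2.INTER_CUBIC))
E
```

```text
3.65 [ 0.49870808 -0.02692712  0.05852581] [-6.79929554 16.53104793 -0.91142305]
[[127.05709154 183.78976883]
 [453.00165362 182.4872019 ]]
```

View pics/w2c.png

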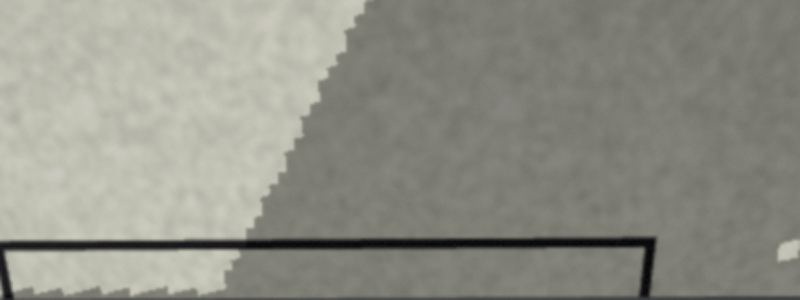

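```bash
python3 - <<'E'
from h import *
c=manip.calibration("wrist");F=(.5704,-.0262,.082)
g=cv2.cvtColor(cv2.imread("pics/w2.png"),6).astype(float)
print(g[176:188,140:180].mean(1).round(),g[176:188,380:420].mean(1).round())
print(g[200:222,145:180].mean(1).round());print(g[200:222,270:350].mean(1).round());print(g[200:222,380:420].mean(1).round())
for p in((160,181.5),(400,181),(160,208),(400,208)):print(onface(c,p,F).round(4),onface(c,p,F,.005).round(4))
E
```

```text
[192. 193. 193. 176. 107.  44.  29.  31.  68. 134. 179. 190.] [125. 121.  98.  52.  16.  12.  16.  56. 105. 122. 125. 126.]
[190. 190. 188. 184. 173. 157. 141. 130. 119.  94.  71.  65.  76. 105.
 121. 124. 124. 124. 121. 120. 119. 119.]
[126. 126. 125. 125. 125. 125. 125. 122. 108.  79.  65.  65.  69.  74.
  75.  74.  74.  73.  72.  72.  72.  71.]
[127. 127. 127. 128. 128. 128. 128. 121.  97.  72.  65.  66.  71.  75.
  75.  75.  75.  73.  72.  72.  72.  72.]
[-0.0362  0.0746  0.    ] [-0.0345  0.0723  0.005 ]
[-0.0364 -0.0342  0.    ] [-0.0348 -0.033   0.005 ]
[-0.0492  0.0767  0.    ] [-0.0471  0.0742  0.005 ]
[-0.0495 -0.0352  0.    ] [-0.0475 -0.034   0.005 ]
```

Emit:
{"name": "send_rows", "arguments": {
  "motion": [
    {"gripper": 40, "rotation": [0, 0, 0], "travel": [4, -0.5, 0]},
    {"gripper": 40, "rotation": [0, 0, 0], "travel": [4, -0.5, 0]},
    {"gripper": 40, "rotation": [0, 0, 0], "travel": [3, 0, 0]},
    {"gripper": 40, "rotation": [0, 0, 0], "travel": [1.5, 0, 0]},
    {"gripper": 40, "rotation": [0, 0, 0], "travel": [0, 0, 0]},
    {"gripper": 40, "rotation": [0, 0, 0], "travel": [0, 0, 0]}
  ]
}}

```text
t: 4.2
tcp_pos: [0.5101, -0.026, 0.0618]
tool_rot: [0.991, 0.037, 0.129, -0.014]
force: [-8.4, 13.9, -0.1]
finger_gap: 0.499
```

```bash
cat > gap.py <<'E'
from h import *
import sys
s=manip.sense();print(s["t"],s["tcp_pos"],s["force"])
c=manip.calibration("wrist");F=(.5704,-.0262,.082)
im=manip.snapshot("wrist")[:,:,::-1];cv2.imwrite(sys.argv[1],im)
g=cv2.cvtColor(im,6).astype(float)
for u in((145,180),(270,350),(380,420)):
    m=(u[0]+u[1])/2
    e=int(proj(c,[w(F,[-.0364,0,0])])[0,1]);print(u,"predicted line row",e,"face x at it",onface(c,(m,e),F).round(4), "rows from",e-8,g[e-8:e+26,u[0]:u[1]].mean(1).astype(int))
E
python3 gap.py pics/w3.png
```

```text
4.2 [ 0.51006442 -0.02595882  0.0617848 ] [-8.39575049 13.89340927 -0.08761247]
(145, 180) predicted line row 205 face x at it [-0.0357  0.0752  0.    ] rows from 197 [188 188 188 188 190 190 177 128  63  24  16  18  36  57  62  71  96 116
 121 122 121 120 118 117 117 117 118 120 122 122 122 122 122 122]
(270, 350) predicted line row 205 face x at it [-0.036   0.0065  0.    ] rows from 197 [124 124 124 124 124 119  99  52  16  11  13  32  56  62  63  67  72  73
  73  72  72  71  70  70  70  70  70  72  73  73  74  74  74  73]
(380, 420) predicted line row 205 face x at it [-0.0362 -0.0351  0.    ] rows from 197 [123 122 122 122 123 112  71  28  11  11  20  42  58  62  64  70  73  73
  73  73  72  70  70  70  70  71  71  73  74  74  74  74  73  73]
```

Emit:
{"name": "send_rows", "arguments": {
  "motion": [
    {"gripper": 40, "rotation": [0, 0, 0], "travel": [0.7, 0, 0]},
    {"gripper": 40, "rotation": [0, 0, 0], "travel": [0.6, 0, 0]},
    {"gripper": 40, "rotation": [0, 0, 0], "travel": [0, 0, 0]},
    {"gripper": 40, "rotation": [0, 0, 0], "travel": [0, 0, 0]}
  ]
}}

```text
t: 4.58
tcp_pos: [0.5108, -0.0258, 0.062]
tool_rot: [0.991, 0.037, 0.128, -0.014]
force: [-9.9, 13.1, 0.6]
finger_gap: 0.501
```

```bash
python3 gap.py pics/w4.png; python3 -c "
import cv2;im=cv2.imread('pics/w4.png');cv2.imwrite('pics/w4c.png',cv2.resize(im[150:250,60:260],None,fx=4,fy=4,interpolation=2))"
```

```text
4.5833 [ 0.51081507 -0.02584358  0.06198148] [-9.92935628 13.06457977  0.63693184]
(145, 180) predicted line row 207 face x at it [-0.0359  0.0754  0.    ] rows from 199 [187 187 187 187 185 173 146  85  30  15  32  55  62  70  95 115 120 121
 120 119 116 116 116 116 117 119 121 121 121 121 121 121 121 121]
(270, 350) predicted line row 207 face x at it [-0.0362  0.0065  0.    ] rows from 199 [123 123 123 123 122 112  74  31  13  27  51  61  63  66  71  72  72  72
  71  70  69  69  69  69  70  71  72  72  73  73  73  73  73  73]
(380, 420) predicted line row 207 face x at it [-0.0364 -0.0351  0.    ] rows from 199 [122 121 121 122 120 106  59  17  16  36  56  62  64  69  72  73  73  72
  71  70  70  70  70  70  71  72  73  73  73  73  73  73  73  73]
```

View pics/w4c.png

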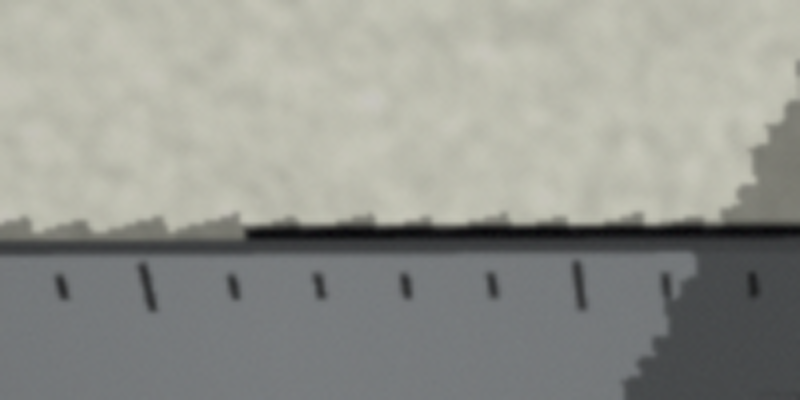

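```bash
python3 - <<'E'
from h import *
c=manip.calibration("wrist");F=(.5704,-.0262,.082)
p=onface(c,(123.7,208),F);q=onface(c,(400,206),F);print(p,q,w(F,p),w(F,q)-w(F,p))
ct=manip.calibration("top");p=onface(ct,(291.6,199.4),F);print("top",p,w(F,p))
E
```

```text
[-0.03637243  0.09375599  0.        ] [-0.03590219 -0.03506613  0.        ] [0.52788215 0.06437778 0.05694827] [ 0.01100199 -0.12835224  0.00012996]
top [-0.03693607  0.09291953  0.        ] [0.5274108  0.06349977 0.05679251]
```

Emit:
{"name": "send_rows", "arguments": {
  "motion": [
    {"gripper": 40, "rotation": [0, 0, 0], "travel": [0.6, 0, 0]},
    {"gripper": 40, "rotation": [0, 0, 0], "travel": [0, 0, 0]},
    {"gripper": 40, "rotation": [0, 0, 0], "travel": [0, 0, 0]},
    {"gripper": 64, "rotation": [0, 0, 0], "travel": [0, 0, 0]},
    {"gripper": 64, "rotation": [0, 0, 0], "travel": [0, 0, 0]},
    {"gripper": 64, "rotation": [0, 0, 0], "travel": [0, 0, 0]},
    {"gripper": 64, "rotation": [0, 0, 0], "travel": [0, 0, -10]},
    {"gripper": 64, "rotation": [0, 0, 0], "travel": [0, 0, -25]},
    {"gripper": 64, "rotation": [0, 0, 0], "travel": [0, 0, -35]},
    {"gripper": 64, "rotation": [0, 0, 0], "travel": [0, 0, -35]},
    {"gripper": 64, "rotation": [0, 0, 0], "travel": [0, 0, 0]}
  ]
}}

```text
t: 5.55
tcp_pos: [0.4962, -0.0364, 0.172]
tool_rot: [0.989, 0.036, 0.145, -0.002]
force: [1.2, -0.5, 0.6]
finger_gap: 0.75
```

```bash
python3 - <<'E'
from h import *
s=manip.sense();c=manip.calibration("wrist");F=(.5704,-.0262,.082)
print(s["t"],s["tcp_pos"],s["force"],R.from_quat(s["tool_rot"]).as_rotvec())
im=manip.snapshot("wrist")[:,:,::-1];cv2.imwrite("pics/w5.png",im);print(proj(c,[w(F,[-.036,.09,0]),w(F,[-.036,-.058,0])]))
cv2.imwrite('pics/w5c.png',cv2.resize(im[80:200,120:520],None,fx=2,fy=2,interpolation=2))
E
```

```text
5.55 [ 0.49616491 -0.03636233  0.17195257] [ 1.18517381 -0.45990185  0.56248665] [-3.10178694 -0.11387892 -0.45551973]
[[189.89187068 177.44076199]
 [381.20204628 175.59624882]]
```

View pics/w5c.png

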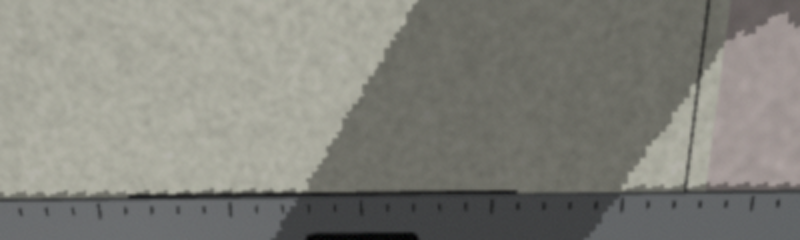

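```bash
python3 - <<'E'
from h import *
c=manip.calibration("wrist");F=(.5704,-.0262,.082)
p,q=onface(c,(186.3,178),F),onface(c,(377.3,175.3),F);print(p,q,w(F,p),"yaw",.082+np.arctan2(-(p-q)[0],(p-q)[1]),np.linalg.norm(p-q))
he,yaw=np.array([.5143,.3196,0]),.02
o=he+R.from_euler('z',yaw).apply([.0308,.0533,0]);print(o)
goto(o+[0,0,.15],toolrot(yaw,0))
E
```

```text
[-0.03672971  0.09250114  0.        ] [-0.03606072 -0.05427993  0.        ] [0.52764272 0.06309902 0.05684954] yaw 0.08655774334503856 0.14678259478395136
[0.54402791 0.3735053  0.        ]
t 5.6 tcp [ 0.4961 -0.0362  0.17  ] F [-0.3  0.2 -0.1] gap 63.9
travel mm (start axes) [  69.1 -405.2   39.4] (goal axes) [  56.2 -408.6   20. ] rot deg [ -0.15 -16.6    3.02]
```

Emit:
{"name": "send_rows", "arguments": {
  "motion": [
    {"gripper": 64, "rotation": [-0.05, -5.5, 1], "travel": [0, 0, 0]},
    {"gripper": 64, "rotation": [-0.05, -5.5, 1], "travel": [0, 0, 0]},
    {"gripper": 64, "rotation": [-0.05, -5.6, 1], "travel": [0, 0, 0]},
    {"gripper": 50, "rotation": [0, 0, 0], "travel": [5, -40, 1.8]},
    {"gripper": 50, "rotation": [0, 0, 0], "travel": [5, -40, 1.8]},
    {"gripper": 50, "rotation": [0, 0, 0], "travel": [5, -40, 1.8]},
    {"gripper": 50, "rotation": [0, 0, 0], "travel": [5, -40, 1.8]},
    {"gripper": 50, "rotation": [0, 0, 0], "travel": [5, -40, 1.8]},
    {"gripper": 50, "rotation": [0, 0, 0], "travel": [5, -40, 1.8]},
    {"gripper": 50, "rotation": [0, 0, 0], "travel": [5, -40, 1.8]},
    {"gripper": 50, "rotation": [0, 0, 0], "travel": [5, -40, 1.8]},
    {"gripper": 50, "rotation": [0, 0, 0], "travel": [5, -40, 1.8]}
  ]
}}

```text
t: 6.6
tcp_pos: [0.5313, 0.3284, 0.1496]
tool_rot: [1.0, 0.011, -0.005, -0.002]
force: [1.0, -0.6, -0.8]
finger_gap: 0.586
```

Emit:
{"name": "send_rows", "arguments": {
  "motion": [
    {"gripper": 50, "rotation": [0, 0, 0], "travel": [5, -40, 1.8]},
    {"gripper": 50, "rotation": [0, 0, 0], "travel": [5, -10, 1.8]},
    {"gripper": 50, "rotation": [0, 0, 0], "travel": [0, 0, 0]}
  ]
}}

```text
t: 6.85
tcp_pos: [0.5406, 0.3802, 0.1457]
tool_rot: [1.0, 0.013, -0.004, -0.003]
force: [0.4, 0.1, 1.0]
finger_gap: 0.583
```

```bash
python3 - <<'E'
from h import *
goto([.544,.3735,.15],toolrot(.02,0))
c=manip.calibration("wrist")
im=manip.snapshot("wrist")[:,:,::-1];cv2.imwrite("pics/w6.png",im)
E
```

```text
t 6.85 tcp [0.5406 0.3802 0.1457] F [0.4 0.1 1. ] gap 49.8
travel mm (start axes) [ 3.2  6.8 -4.4] (goal axes) [ 3.2  6.8 -4.3] rot deg [-0.29  0.44  0.31]
```

View pics/w6.png

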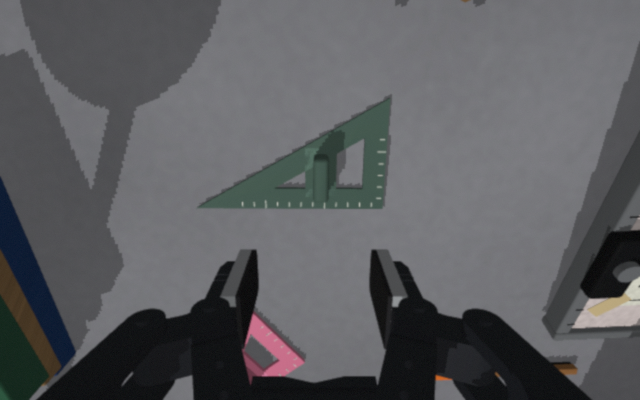

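Sharp corner at (198,208), heel (383,208), apex (391.5,95), ridge top around (321,155..197). This is the 30/60, with a leg ratio near 1.7.

```bash
python3 - <<'E'
from h import *
c=manip.calibration("wrist")
px=np.array([(198,208),(383.5,208.5),(391.5,95)],float)
L=np.array([(-.0308,.1067,.004),(-.0308,-.0533,.004),(.0616,-.0533,.004)])
P=[onz(c,p,.004) for p in px];print(np.round(P,4),np.linalg.norm(P[0]-P[1]),np.linalg.norm(P[2]-P[1]))
f=least_squares(lambda v:(proj(c,R.from_euler('z',v[2]).apply(L)+[v[0],v[1],0])-px).ravel(),[.54,.37,.02]);v=f.x;print(v,f.fun.round(1))
print("ridge top px",proj(c,R.from_euler('z',v[2]).apply([[.018,0,.026],[-.018,0,.026]])+[v[0],v[1],0]))
goto([v[0],v[1],.009],toolrot(v[2]))
E
```

```text
[[0.5075 0.4765 0.004 ]
 [0.511  0.3171 0.004 ]
 [0.6052 0.3193 0.004 ]] 0.15940096940694226 0.09419755066937856
[0.54137792 0.37092497 0.02782638] [-0.3 -0.1  0.5 -1.1 -0.2  1. ]
ridge top px [[322.66671181 158.12918684]
 [322.46481136 202.73378267]]
t 6.9 tcp [0.5399 0.3779 0.1457] F [ 0.4 -0.5 -0.1] gap 50.0
travel mm (start axes) [  2.6   7.4 136.7] (goal axes) [  1.3   7.  136.7] rot deg [-0.19  0.55 -0.22]
```

Emit:
{"name": "send_rows", "arguments": {
  "motion": [
    {"gripper": 44, "rotation": [-0.2, 0.5, -0.2], "travel": [1.3, 7, 20]},
    {"gripper": 44, "rotation": [0, 0, 0], "travel": [0, 0, 30]},
    {"gripper": 44, "rotation": [0, 0, 0], "travel": [0, 0, 30]},
    {"gripper": 44, "rotation": [0, 0, 0], "travel": [0, 0, 30]},
    {"gripper": 44, "rotation": [0, 0, 0], "travel": [0, 0, 18]},
    {"gripper": 44, "rotation": [0, 0, 0], "travel": [0, 0, 8]},
    {"gripper": 44, "rotation": [0, 0, 0], "travel": [0, 0, 0]},
    {"gripper": 44, "rotation": [0, 0, 0], "travel": [0, 0, 0]}
  ]
}}

```text
t: 7.57
tcp_pos: [0.5415, 0.3691, 0.0117]
tool_rot: [1.0, 0.012, -0.0, -0.0]
force: [-0.9, 0.1, 0.1]
finger_gap: 0.511
```

```bash
python3 - <<'E'
from h import *
goto([.5414,.3709,.006],toolrot(.0278))
E
```

```text
t 7.57 tcp [0.5415 0.3691 0.0117] F [-0.9  0.1  0.1] gap 43.6
travel mm (start axes) [-0.1 -1.8  5.7] (goal axes) [-0.1 -1.8  5.7] rot deg [-0.02  0.01 -0.21]
```

Emit:
{"name": "send_rows", "arguments": {
  "motion": [
    {"gripper": 30, "rotation": [0, 0, 0], "travel": [0, -1.8, 3]},
    {"gripper": 20, "rotation": [0, 0, 0], "travel": [0, 0, 1.5]},
    {"gripper": 8, "rotation": [0, 0, 0], "travel": [0, 0, 0]},
    {"gripper": 8, "rotation": [0, 0, 0], "travel": [0, 0, 0]},
    {"gripper": 8, "rotation": [0, 0, 0], "travel": [0, 0, 0]},
    {"gripper": 8, "rotation": [0, 0, 0], "travel": [0, 0, 0]},
    {"gripper": 8, "rotation": [0, 0, 0], "travel": [0, 0, 0]},
    {"gripper": 8, "rotation": [0, 0, 0], "travel": [0, 0, 0]}
  ],
  "newtons": 40
}}

```text
t: 8.23
tcp_pos: [0.5418, 0.3725, 0.0084]
tool_rot: [1.0, 0.013, 0.001, -0.001]
force: [0.1, 1.2, 6.5]
finger_gap: 0.13
```

```bash
python3 - <<'E'
from h import *
s=manip.sense();r=R.from_quat(s["tool_rot"]);print(s["tcp_pos"],s["force"],s["finger_gap"]*85.4,r.as_euler('zyx'))
c=manip.calibration("wrist");im=manip.snapshot("wrist")[:,:,::-1];cv2.imwrite("pics/w7.png",im)
v=[.5414,.3709,.0278]
L=np.array([(-.0308,.1067,.004),(-.0308,-.0533,.004),(.0616,-.0533,.004)])
print("predicted px of corners",proj(c,R.from_euler('z',v[2]).apply(L)+[v[0],v[1],0]))
E
```

```text
[0.54177604 0.37254529 0.00838115] [0.06003044 1.16693964 6.51141352] 11.121019812998385 [-2.59229547e-02  2.22893877e-03 -3.14006534e+00]
predicted px of corners [[100.27610054 314.07655833]
 [424.40759908 313.64191734]
 [446.26498761 124.62143472]]
```

View pics/w7.png

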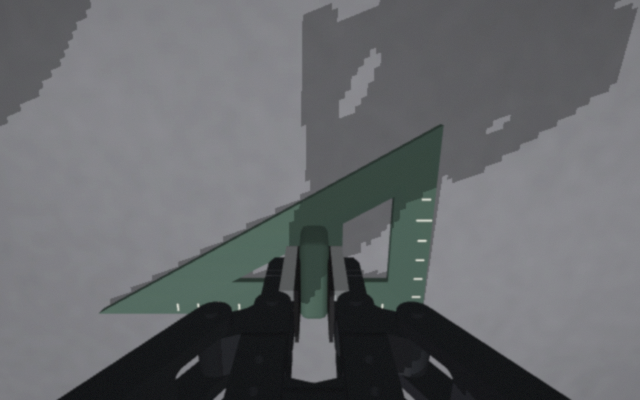

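```bash
cat > place.py <<'E'
from h import *
YAW=.085;C=np.array([.5277,.0632,.0568])
fr=R.from_euler('z',YAW)*R.from_euler('y',-.28)
TR,TP=np.load("inhand.npy",allow_pickle=True) if __import__('os').path.exists("inhand.npy") else (None,None)
def target(dx,dy,dz): # sharp corner at C + face offset; returns tcp pos, rot
    rs=fr;o=C+fr.apply([dx,dy,dz])-fr.apply([-.0308,.1067,0])
    rt=rs*R.from_quat(TR).inv();return o-rt.apply(TP),rt
E
python3 - <<'E'
from h import *
s=manip.sense();rt=R.from_quat(s["tool_rot"]);c=manip.calibration("wrist")
L=np.array([(-.0308,.1067,.004),(.0616,-.0533,.004)])
px=np.array([(101,312.3),(442.5,125)])
f=least_squares(lambda v:(proj(c,R.from_euler('z',v[2]).apply(L)+[v[0],v[1],0])-px).ravel(),[.54,.37,.02]);v=f.x;print(v,f.fun)
TR=(rt.inv()*R.from_euler('z',v[2])).as_quat();TP=rt.inv().apply(np.array([v[0],v[1],0])-s["tcp_pos"])
print(TP,(R.from_quat(TR)*R.from_euler('x',np.pi)).as_rotvec(degrees=True))
a=np.empty(2,object);a[0]=TR;a[1]=TP;np.save("inhand.npy",a,allow_pickle=True)
from place import *
goto(*target(.004,0,.03)); p,r=target(.004,0,.03);print(p)
E
```

```text
[0.54146505 0.3716499  0.02946403] [-2.09726741  1.93424309  1.7412908  -0.80324412]
[-0.00034751  0.00090909  0.00837329] [-0.08249188 -0.13009045 -0.19899685]
t 8.28 tcp [0.5418 0.3726 0.0084] F [-0.6  0.5  6.6] gap 10.7
travel mm (start axes) [  7.5 413.  -95.6] (goal axes) [ 11.5 412.7 -96.6] rot deg [ 0.51 16.03 -3.18]
[ 0.55975712 -0.04025608  0.10338968]
```

Emit:
{"name": "send_rows", "arguments": {
  "motion": [
    {"gripper": 8, "rotation": [0, 0, 0], "travel": [0, 0, -15]},
    {"gripper": 8, "rotation": [0, 0, 0], "travel": [0, 0, -30]},
    {"gripper": 8, "rotation": [0, 0, 0], "travel": [0, 0, -40]},
    {"gripper": 8, "rotation": [0, 0, 0], "travel": [0, 0, -40]},
    {"gripper": 8, "rotation": [0, 0, 0], "travel": [0, 15, -15]},
    {"gripper": 8, "rotation": [0, 0, 0], "travel": [1, 30, 0]},
    {"gripper": 8, "rotation": [0, 0, 0], "travel": [1, 36, 0]},
    {"gripper": 8, "rotation": [0, 0, 0], "travel": [1, 36, 0]},
    {"gripper": 8, "rotation": [0, 0, 0], "travel": [1, 36, 0]},
    {"gripper": 8, "rotation": [0, 0, 0], "travel": [1, 36, 0]},
    {"gripper": 8, "rotation": [0, 0, 0], "travel": [1, 36, 0]},
    {"gripper": 8, "rotation": [0, 0, 0], "travel": [1, 36, 0]}
  ]
}}

```text
t: 9.28
tcp_pos: [0.554, 0.1097, 0.1476]
tool_rot: [1.0, 0.013, -0.0, -0.0]
force: [0.6, 0.2, -0.3]
finger_gap: 0.126
```

Emit:
{"name": "send_rows", "arguments": {
  "motion": [
    {"gripper": 8, "rotation": [0.1, 3, -0.6], "travel": [1, 36, 0]},
    {"gripper": 8, "rotation": [0.1, 3, -0.6], "travel": [0, 36, 0]},
    {"gripper": 8, "rotation": [0.1, 3, -0.6], "travel": [0, 36, 0]},
    {"gripper": 8, "rotation": [0.1, 3, -0.6], "travel": [0, 30, 0]},
    {"gripper": 8, "rotation": [0.1, 3, -0.6], "travel": [0, 10, 0]},
    {"gripper": 8, "rotation": [0, 1, -0.2], "travel": [0, 0, 0]},
    {"gripper": 8, "rotation": [0, 0, 0], "travel": [0, 0, 0]},
    {"gripper": 8, "rotation": [0, 0, 0], "travel": [0, 0, 0]}
  ]
}}

```text
t: 9.95
tcp_pos: [0.5614, -0.0367, 0.1469]
tool_rot: [0.99, 0.04, 0.139, -0.007]
force: [-0.0, 1.3, -0.1]
finger_gap: 0.132
```

```bash
python3 - <<'E'
from place import *
goto(*target(.004,0,.03))
E
```

```text
t 9.95 tcp [ 0.5614 -0.0367  0.1469] F [-0.   1.3 -0.1] gap 11.3
travel mm (start axes) [-13.8   3.5  41.3] (goal axes) [-14.    3.5  41.3] rot deg [ 0.04  0.21 -0.04]
```

Emit:
{"name": "send_rows", "arguments": {
  "motion": [
    {"gripper": 8, "rotation": [0, 0.2, 0], "travel": [-7, 3.5, 20]},
    {"gripper": 8, "rotation": [0, 0, 0], "travel": [-7, 0, 20]},
    {"gripper": 8, "rotation": [0, 0, 0], "travel": [0, 0, 13]},
    {"gripper": 8, "rotation": [0, 0, 0], "travel": [0, 0, 8]},
    {"gripper": 8, "rotation": [0, 0, 0], "travel": [0, 0, 0]},
    {"gripper": 8, "rotation": [0, 0, 0], "travel": [0, 0, 0]}
  ]
}}

```text
t: 10.45
tcp_pos: [0.5663, -0.0391, 0.0842]
tool_rot: [0.989, 0.041, 0.141, -0.007]
force: [-0.3, 0.7, -0.5]
finger_gap: 0.128
```

```bash
python3 - <<'E'
from place import *
goto(*target(.004,0,.01))
c=manip.calibration("wrist");im=manip.snapshot("wrist")[:,:,::-1];cv2.imwrite("pics/w8.png",im)
s=manip.sense();rt=R.from_quat(s["tool_rot"]);rs=rt*R.from_quat(TR);o=s["tcp_pos"]+rt.apply(TP)
sh=o+rs.apply([-.0308,.1067,0]);print("sharp in face rel C",fr.inv().apply(sh-C),"px",proj(c,[sh,C]))
cv2.imwrite("pics/w8c.png",cv2.resize(im[200:400,0:266],None,fx=3,fy=3,interpolation=2))
E
```

```text
t 10.45 tcp [ 0.5663 -0.0391  0.0842] F [-0.3  0.7 -0.5] gap 10.9
travel mm (start axes) [-1.   0.6 -0.3] (goal axes) [-1.   0.6 -0.3] rot deg [ 0.03 -0.05  0.08]
sharp in face rel C [0.00518189 0.00031012 0.01000047] px [[103.63989129 308.73197448]
 [116.5389598  305.18855339]]
```

View pics/w8c.png

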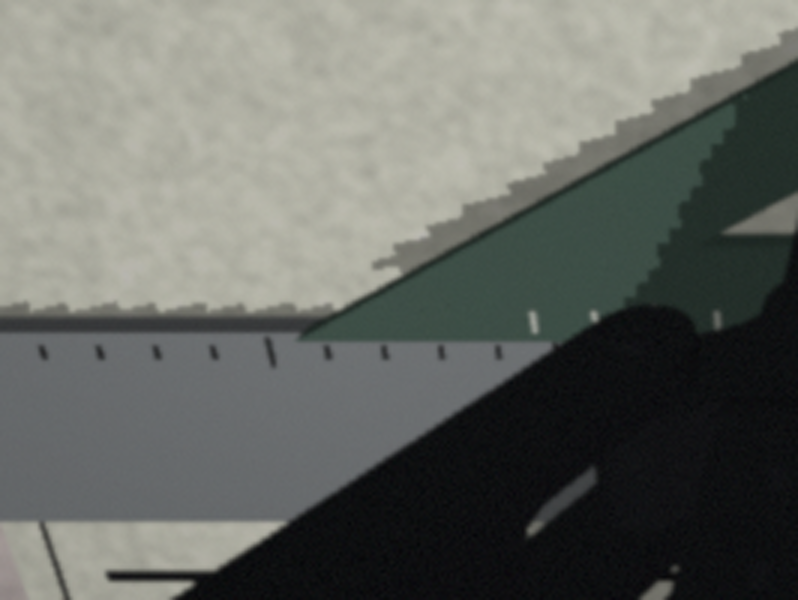

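```bash
cat > chk.py <<'E'
from place import *
c=manip.calibration("wrist");s=manip.sense();rt=R.from_quat(s["tool_rot"]);T=np.array(c["cam_to_world"])
def toF(c,px,h):
    o,d=ray(c,px);o=fr.inv().apply(o-C);d=fr.inv().apply(d);return (o+d*(h-o[2])/d[2])*1e3
E
python3 - <<'E'
from chk import *
# w4 camera
RT=rt.as_matrix().T@T[:3,:3];PT=rt.inv().apply(T[:3,3]-s["tcp_pos"])
r4=R.from_quat([.991,.037,.128,-.014]);c4=dict(c);M=np.eye(4);M[:3,:3]=r4.as_matrix()@RT;M[:3,3]=np.array([.51082,-.02584,.06198])+r4.apply(PT);c4["cam_to_world"]=M
k4=toF(c4,(95.5,215.75),5);w4=toF(c4,(123.7,208),0);print("w4 tick",k4,"corner",w4,"rel",w4-k4)
k8=toF(c,(88.7,312.7),5);print("w8 tick",k8,"-> corner",k8+w4-k4)
print("bar edge now h0",toF(c,(30,306),0),"h5",toF(c,(30,310.7),5),"wall bottom-left",toF(c,(37.5,391.7),0))
for h in(10,14):print("sharp if at h",h,toF(c,(300/3,200+339/3),h))
print("leg right",toF(c,(540/3,200+341/3),14))
E
```

```text
w4 tick [ 2165.9996689  -3467.18650677  5000.        ] corner [0.19098398 1.30219139 0.        ] rel [-2165.80868492  3468.48869816 -5000.        ]
w8 tick [ 3771.28916115 -3754.13951836  5000.        ] -> corner [1605.48047624 -285.6508202     0.        ]
bar edge now h0 [-0.41992978 46.5849095   0.        ] h5 [ 3730.54968617 -4694.84622093  5000.        ] wall bottom-left [-60.04066105  57.34433761   0.        ]
sharp if at h 10 [ 7560.00958128 -7154.38757552 10000.        ]
sharp if at h 14 [ 10586.00444936 -10020.09036502  14000.        ]
leg right [10631.95134438 -6317.58685895 14000.        ]
```

```bash
sed -i 's/(h-o\[2\])/(h*1e-3-o[2])/' chk.py; python3 - <<'E'
from chk import *
RT=rt.as_matrix().T@T[:3,:3];PT=rt.inv().apply(T[:3,3]-s["tcp_pos"])
r4=R.from_quat([.991,.037,.128,-.014]);c4=dict(c);M=np.eye(4);M[:3,:3]=r4.as_matrix()@RT;M[:3,3]=np.array([.51082,-.02584,.06198])+r4.apply(PT);c4["cam_to_world"]=M
k4=toF(c4,(95.5,215.75),5);w4=toF(c4,(123.7,208),0);print("w4 tick",k4,"corner",w4,"rel",w4-k4)
k8=toF(c,(88.7,312.7),5);print("w8 tick",k8,"-> corner",k8+w4-k4)
print("bar edge now h0",toF(c,(30,306),0),"h5",toF(c,(30,310.7),5))
for h in(10,14):print("sharp if at h",h,toF(c,(300/3,200+339/3),h))
print("leg right",toF(c,(540/3,200+341/3),14))
E
```

```text
w4 tick [-1.50698156 12.05372112  5.        ] corner [0.19098398 1.30219139 0.        ] rel [  1.69796555 -10.75152973  -5.        ]
w8 tick [-0.99365031 12.17130378  5.        ] -> corner [ 7.04315242e-01  1.41977405e+00 -2.75335310e-14]
bar edge now h0 [-0.41992978 46.5849095   0.        ] h5 [ 0.32431698 42.60421095  5.        ]
sharp if at h 10 [ 2.58739825  2.70514128 10.        ]
sharp if at h 14 [ 5.61339311 -0.16056151 14.        ]
leg right [  5.12356006 -39.63240425  14.        ]
```

Emit:
{"name": "send_rows", "arguments": {
  "motion": [
    {"gripper": 8, "rotation": [0, 0, 0], "travel": [-1.5, -1.2, 3]},
    {"gripper": 8, "rotation": [0, 0, 0], "travel": [-1.5, 0, 3]},
    {"gripper": 8, "rotation": [0, 0, 0], "travel": [0, 0, 2]},
    {"gripper": 8, "rotation": [0, 0, 0], "travel": [0, 0, 1]},
    {"gripper": 8, "rotation": [0, 0, 0], "travel": [0, 0, 0.5]},
    {"gripper": 8, "rotation": [0, 0, 0], "travel": [0, 0, 0]},
    {"gripper": 8, "rotation": [0, 0, 0], "travel": [0, 0, 0]}
  ]
}}

```text
t: 11.08
tcp_pos: [0.5655, -0.0386, 0.0742]
tool_rot: [0.989, 0.04, 0.141, -0.006]
force: [-0.1, -0.9, -0.8]
finger_gap: 0.129
```

```bash
cat > st.py <<'E'
from chk import *
rs=rt*R.from_quat(TR);sh=s["tcp_pos"]+rt.apply(TP)+rs.apply([-.0308,.1067,0])
print(round(s["t"],2),"sharp rel C mm",(fr.inv().apply(sh-C)*1e3).round(2),"rot err deg",(fr.inv()*rs).as_rotvec(degrees=True).round(2),"force in face",fr.inv().apply(s["force"]).round(1),"M",fr.inv().apply(s["ft_torque"]).round(2))
E
python3 st.py
```

```text
11.08 sharp rel C mm [1.54 1.16 0.2 ] rot err deg [-0.06 -0.05  0.  ] force in face [-0.3 -0.9 -0.7] M [-0.02  0.13  0.04]
```

Emit:
{"name": "send_rows", "arguments": {
  "motion": [
    {"gripper": 8, "rotation": [0, 0, 0], "travel": [0, 0, 0.5]},
    {"gripper": 8, "rotation": [0, 0, 0], "travel": [0, 0, 0]},
    {"gripper": 8, "rotation": [0, 0, 0], "travel": [0, 0, 0]}
  ]
}}

```text
t: 11.33
tcp_pos: [0.5656, -0.0385, 0.0737]
tool_rot: [0.989, 0.04, 0.141, -0.006]
force: [-0.2, -0.1, -1.5]
finger_gap: 0.126
```

Emit:
{"name": "send_rows", "arguments": {
  "motion": [
    {"gripper": 8, "rotation": [0, 0, 0], "travel": [0, 0, 0.5]},
    {"gripper": 8, "rotation": [0, 0, 0], "travel": [0, 0, 0]},
    {"gripper": 8, "rotation": [0, 0, 0], "travel": [0, 0, 0]}
  ]
}}

```text
t: 11.58
tcp_pos: [0.5656, -0.0385, 0.0735]
tool_rot: [0.989, 0.04, 0.141, -0.006]
force: [-1.1, -0.9, 2.6]
finger_gap: 0.132
```

```bash
python3 st.py
```

```text
11.58 sharp rel C mm [ 1.5   1.21 -0.53] rot err deg [-0.06 -0.06  0.01] force in face [-0.4 -0.8  2.8] M [ 0.02  0.31 -0.02]
```

Emit:
{"name": "send_rows", "arguments": {
  "motion": [
    {"gripper": 8, "rotation": [0, 0, 0], "travel": [-0.5, 0, 0]},
    {"gripper": 8, "rotation": [0, 0, 0], "travel": [-0.5, 0, 0]},
    {"gripper": 8, "rotation": [0, 0, 0], "travel": [-0.3, 0, 0]},
    {"gripper": 8, "rotation": [0, 0, 0], "travel": [0, 0, 0]},
    {"gripper": 8, "rotation": [0, 0, 0], "travel": [0, 0, 0]}
  ]
}}

```text
t: 12.0
tcp_pos: [0.5654, -0.0388, 0.0734]
tool_rot: [0.989, 0.04, 0.142, -0.006]
force: [1.7, 1.6, 5.5]
finger_gap: 0.129
```

```bash
python3 st.py; python3 - <<'E'
from chk import *
im=manip.snapshot("wrist")[:,:,::-1];cv2.imwrite("pics/w9.png",im)
cv2.imwrite("pics/w9c.png",cv2.resize(im[220:340,0:200],None,fx=4,fy=4,interpolation=2))
E
```

```text
12.0 sharp rel C mm [ 1.3   1.   -0.65] rot err deg [-0.1  -0.16 -0.  ] force in face [3.3 1.4 4.8] M [ 0.3  -0.19 -0.08]
```

View pics/w9c.png

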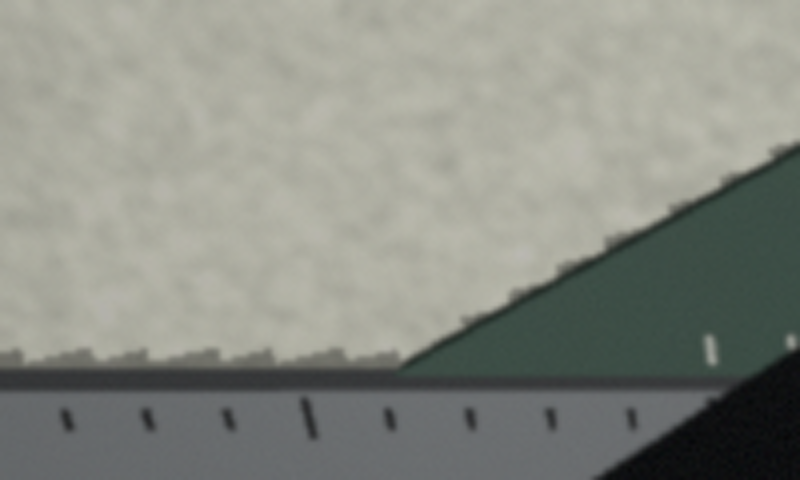

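Emit:
{"name": "send_rows", "arguments": {
  "motion": [
    {"gripper": 8, "rotation": [0, 0, 0], "travel": [0, 0, -0.5]},
    {"gripper": 8, "rotation": [0, 0, 0], "travel": [-0.3, 0, 0]},
    {"gripper": 8, "rotation": [0, 0, 0], "travel": [-0.3, 0, 0]},
    {"gripper": 8, "rotation": [0, 0, 0], "travel": [0, 0, 0]},
    {"gripper": 8, "rotation": [0, 0, 0], "travel": [0, 0, 0]}
  ]
}}

```text
t: 12.47
tcp_pos: [0.5642, -0.0387, 0.0732]
tool_rot: [0.989, 0.04, 0.141, -0.006]
force: [3.1, 1.2, 0.6]
finger_gap: 0.125
```

```bash
cat > strip.py <<'E'
from chk import *
import sys
im=manip.snapshot("wrist")[:,:,::-1];cv2.imwrite(sys.argv[1],im);g=cv2.cvtColor(im,6)
for a,b in((60,75),(112,120),(125,135),(150,160)):print((a,b),"rows 308..",g[308:322,a:b].mean(1).astype(int))
E
python3 st.py; python3 strip.py pics/w10.png
```

```text
12.47 sharp rel C mm [ 0.02  1.13 -0.48] rot err deg [-0.07 -0.09  0.02] force in face [ 3.3  0.9 -0.3] M [ 0.3  -0.42  0.02]
(60, 75) rows 308.. [110  93  67  56  55  56  63  83 102 106 107 107 107 107]
(112, 120) rows 308.. [ 71  71  71  71  71  67  67  85 105 109 108 103  94  90]
(125, 135) rows 308.. [ 71  71  71  71  71  69  67  85 104 109 110 110 110 109]
(150, 160) rows 308.. [ 71  71  70  70  69  66  66  85 103 109 108 104  99  97]
```

```bash
python3 - <<'E'
from chk import *
im=cv2.imread("pics/w10.png");hsv=cv2.cvtColor(im,40);b=im.astype(int)
for r in range(306,316):
    m=(b[r,:,1]-b[r,:,2]>14);xs=np.where(m[60:200])[0]+60;print(r,xs[:3],end=' ')
print();print(cv2.cvtColor(im,6)[321:323,60:130].mean(0).astype(int).tolist())
for h,p in((4,(98.5,312)),(4,(100,312))):print(toF(c,p,h))
E
```

```text
306 [112 113 114] 307 [111 112 113] 308 [109 110 111] 309 [107 108 109] 310 [105 106 107] 311 [104 105 106] 312 [103 104 105] 313 [114 117 125] 314 [] 315 [] 
[107, 107, 108, 108, 108, 108, 108, 107, 107, 108, 107, 107, 108, 108, 106, 95, 59, 51, 86, 104, 108, 108, 108, 109, 108, 108, 109, 109, 110, 110, 109, 109, 109, 108, 109, 101, 67, 47, 77, 102, 109, 109, 110, 109, 110, 110, 110, 110, 110, 109, 110, 110, 110, 110, 109, 102, 74, 49, 69, 100, 109, 110, 109, 110, 110, 110, 109, 109, 109, 109]
[1.43223642 0.91554862 4.        ]
[1.42946505 0.17796281 4.        ]
```

```bash
python3 - <<'E'
from chk import *
a=toF(c,(101.5,313),4);b=toF(c,(76.3,319.8),5);print(a,b,a-b)
E
```

```text
[ 0.84239596 -0.44735642  4.        ] [-2.33384432 12.01420007  5.        ] [  3.17624028 -12.46155649  -1.        ]
```

```bash
python3 - <<'E'
from chk import *
RT=rt.as_matrix().T@T[:3,:3];PT=rt.inv().apply(T[:3,3]-s["tcp_pos"])
def cam(p,r):
    q=dict(c);M=np.eye(4);M[:3,:3]=r.as_matrix()@RT;M[:3,3]=np.array(p)+r.apply(PT);q["cam_to_world"]=M;return q
c5=cam([.49616,-.03636,.17195],R.from_rotvec([-3.10178694,-.11387892,-.45551973]))
c4=cam([.510815,-.025844,.061981],R.from_quat([.991,.037,.128,-.014]))
g=cv2.cvtColor(cv2.imread("pics/w5.png"),6).astype(int)
print("line rows 176-179, cols 178..");print(g[176:180,178:196]);print("ticks rows 182-186 cols 160..190");print(g[182:187,160:190])
g=cv2.cvtColor(cv2.imread("pics/w4.png"),6).astype(int);print("w4 line");print(g[207:210,112:130]);print(g[215:219,90:122])
E
```

```text
line rows 176-179, cols 178..
[[135 129 128 127 130 152 157 156 151 145 125 115 116 114 105 101 114 143]
 [114 108 108 106 108 111  99  91  88  81  65  57  57  59  57  55  63  81]
 [ 95  94  92  91  90  85  60  41  37  38  35  34  31  32  33  33  34  38]
 [ 77  76  76  77  77  74  66  62  62  61  60  63  61  61  60  61  63  65]]
ticks rows 182-186 cols 160..190
[[108 108 109 107 108 107 108 104  85  74  99 107 108 107 108 108 109 107
  110 108 109 108 105 107 109 109 109 109 109 109]
 [108 109 108 108 109 108 109 103  88  70  96 106 109 109 108 109 109 109
  109 110 109 104  91  99 107 108 108 109 109 109]
 [109 109 109 108 108 109 109 107  96  73  93 106 109 109 108 109 109 110
  109 109 110 100  76  85 103 108 109 108 109 108]
 [109 108 108 108 110 110 108 106  98  71  82 103 108 109 110 108 107 109
  109 110 108 100  70  76 101 109 109 110 110 108]
 [109 108 109 108 109 109 108 108 101  71  76 101 108 109 109 110 109 109
  109 108 109 101  77  82 102 108 111 109 109 110]]
w4 line
[[122 122 120 119 119 119 119 120 111  80  61  56  46  42  39  39  36  34]
 [120 119 118 117 116 115 116 117 108  66  29  17  15  13  15  14  11  15]
 [103 104 103 103 103 102 102 103  95  66  38  31  28  28  29  30  29  28]]
[[120 120 120 119 110  98 100 116 120 121 120 119 120 120 120 121 120 121
  121 121 121 122 120 121 122 123 121 122 121 122 122 122]
 [121 120 121 115  94  69  80 110 120 120 121 121 121 121 121 122 121 122
  120 121 122 121 122 122 122 123 123 123 122 123 122 123]
 [120 120 120 116  95  57  63 104 119 121 121 122 122 121 121 122 121 121
  121 122 121 122 121 121 122 122 122 118 118 121 123 122]
 [121 120 120 119 106  66  53  91 115 120 120 120 122 120 121 120 121 121
  121 122 122 123 122 123 123 122 115  99 101 116 123 122]]
```

```bash
python3 - <<'E'
from chk import *
RT=rt.as_matrix().T@T[:3,:3];PT=rt.inv().apply(T[:3,3]-s["tcp_pos"])
def cam(p,r):
    q=dict(c);M=np.eye(4);M[:3,:3]=r.as_matrix()@RT;M[:3,3]=np.array(p)+r.apply(PT);q["cam_to_world"]=M;return q
c5=cam([.49616,-.03636,.17195],R.from_rotvec([-3.10178694,-.11387892,-.45551973]))
c4=cam([.510815,-.025844,.061981],R.from_quat([.991,.037,.128,-.014]))
for n,q,l,t in(("w5",c5,(184.3,178.5),(169.3,182)),("w4",c4,(121.4,208.5),(95.9,216))):
    a,b=toF(q,l,0),toF(q,t,5);print(n,"outer end",a,"tick",b,"rel",a-b)
print("tip",toF(c,(101.3,313.4),4)-toF(c,(76.6,319.9),5))
E
```

```text
w5 outer end [-0.13535662  1.83380731  0.        ] tick [-1.36242553 11.69369067  5.        ] rel [ 1.22706891 -9.85988336 -5.        ]
w4 outer end [-0.04336075  2.42431174  0.        ] tick [-1.62094819 11.8825665   5.        ] rel [ 1.57758744 -9.45825476 -5.        ]
tip [  3.00204047 -12.18300761  -1.        ]
```

Emit:
{"name": "send_rows", "arguments": {
  "motion": [
    {"gripper": 8, "rotation": [0, 0, 0], "travel": [0.8, 0, 0]},
    {"gripper": 8, "rotation": [0, 0, 0], "travel": [0, -0.8, 0]},
    {"gripper": 8, "rotation": [0, 0, 0], "travel": [0, -0.8, 0]},
    {"gripper": 8, "rotation": [0, 0, 0], "travel": [-0.4, 0, 0]},
    {"gripper": 8, "rotation": [0, 0, 0], "travel": [-0.4, 0, 0.2]},
    {"gripper": 8, "rotation": [0, 0, 0], "travel": [0, 0, 0]},
    {"gripper": 8, "rotation": [0, 0, 0], "travel": [0, 0, 0]}
  ]
}}

```text
t: 13.1
tcp_pos: [0.5641, -0.0372, 0.0732]
tool_rot: [0.989, 0.04, 0.141, -0.006]
force: [4.0, 1.1, 0.1]
finger_gap: 0.128
```

```bash
python3 st.py; python3 strip.py pics/w11.png; python3 - <<'E'
from chk import *
im=cv2.imread("pics/w11.png");b=im.astype(int)
for r in range(308,316):
    xs=np.where(b[r,60:200,1]-b[r,60:200,2]>14)[0]+60;print(r,xs[:3],end=' ')
print(cv2.cvtColor(im,6)[320:322,60:95].astype(int))
E
```

```text
13.1 sharp rel C mm [ 0.03  2.71 -0.49] rot err deg [-0.08 -0.09  0.01] force in face [ 4.   0.7 -1. ] M [ 0.02 -0.41  0.08]
(60, 75) rows 308.. [111  93  68  56  55  55  62  84 102 107 107 106 104 102]
(112, 120) rows 308.. [ 71  71  71  71  70  68  68  85 104 110 109 108 105 105]
(125, 135) rows 308.. [ 71  71  71  71  70  68  69  86 104 109 109 109 109 109]
(150, 160) rows 308.. [ 71  71  71  71  70  66  66  85 104 109 109 108 108 108]
308 [109 110 111] 309 [107 108 109] 310 [106 107 108] 311 [104 105 106] 312 [103 105 106] 313 [103 107 111] 314 [] 315 [] [[ 65  98 106 107 107 108 108 108 107 109 108 107 109 108 108 108 108 107
   93  56  52  93 106 107 109 109 108 109 109 109 110 110 109 111 109]
 [ 53  88 104 107 107 108 109 108 109 108 107 107 108 107 108 108 107 107
   98  63  47  83 103 109 109 109 110 109 108 110 109 109 110 109 109]]
```

Emit:
{"name": "send_rows", "arguments": {
  "motion": [
    {"gripper": 8, "rotation": [0, 0, 0], "travel": [0.1, 0, 0.4]},
    {"gripper": 8, "rotation": [0, 0, 0], "travel": [0, 0, 0]},
    {"gripper": 14, "rotation": [0, 0, 0], "travel": [0, 0, 0]},
    {"gripper": 18, "rotation": [0, 0, 0], "travel": [0, 0, 0]},
    {"gripper": 24, "rotation": [0, 0, 0], "travel": [0, 0, 0]},
    {"gripper": 30, "rotation": [0, 0, 0], "travel": [0, 0, -1]},
    {"gripper": 36, "rotation": [0, 0, 0], "travel": [0, 0, -4]},
    {"gripper": 40, "rotation": [0, 0, 0], "travel": [0, 0, -10]},
    {"gripper": 40, "rotation": [0, 0, 0], "travel": [0, 0, -25]},
    {"gripper": 40, "rotation": [0, 0, 0], "travel": [0, 0, -35]},
    {"gripper": 40, "rotation": [0, 0, 0], "travel": [0, 0, -35]},
    {"gripper": 40, "rotation": [0, 0, 0], "travel": [0, 0, 0]}
  ]
}}

```text
t: 14.15
tcp_pos: [0.5345, -0.0404, 0.1844]
tool_rot: [0.989, 0.041, 0.145, -0.004]
force: [0.6, 0.2, 0.8]
finger_gap: 0.468
```

```bash
python3 - <<'E'
from chk import *
print(s["t"],s["force"])
im=manip.snapshot("wrist")[:,:,::-1];cv2.imwrite("pics/w12.png",im)
p=C+fr.apply([0,0,0]);u=proj(c,[p,C+fr.apply([0,-.16,0])]).round(1);print(u)
y0=int(u[0,1])-60;x0=int(u[0,0])-50
a=cv2.resize(im[y0:y0+90,x0:x0+260],None,fx=3,fy=3,interpolation=2)
b=cv2.resize(im,None,fx=.5,fy=.5)
o=np.zeros((480,780,3),np.uint8);o[:a.shape[0],:a.shape[1]]=a;o[275:475,:320]=b;cv2.imwrite("pics/w12c.png",o);print(x0,y0)
E
```

```text
14.15 [0.57136903 0.22538678 0.76425184]
[[184.8 224. ]
 [381.5 223.2]]
134 164
```

View pics/w12c.png

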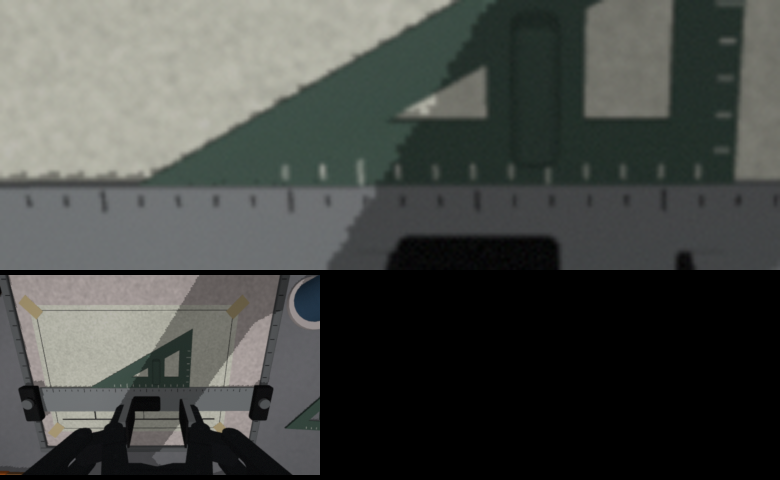

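```bash
python3 - <<'E'
from chk import *
b=cv2.imread("pics/w12.png");g=cv2.cvtColor(b,6).astype(int)
print(g[220:228,168:196]);print((b[220:228,168:196,1].astype(int)-b[220:228,168:196,2]))
print(g[229:231,160:176])
for x in(195,240,300,370):print(x,g[220:230,x-2:x+3].mean(1).astype(int))
E
```

```text
[[178 176 168 166 165 171 174 176 175 176 179 179 173 171 175 168 141 126
  120 105  82  69  72  71  74  73  74  74]
 [167 161 142 132 140 164 173 172 168 165 167 165 145 147 169 166 129  99
   84  73  69  70  73  75  74  74  75  74]
 [132 129 120 115 125 150 161 159 140 133 131 129 121 129 153 153 116  82
   75  74  73  76  73  74  74  73  73  74]
 [106 108 107 107 110 118 122 121 112 108 107 106 105 103 101  97  82  73
   74  75  75  75  75  75  76  73  72  74]
 [ 81  81  82  81  82  80  81  82  81  82  81  80  79  72  67  70  73  73
   74  75  75  75  75  76  74  74  74  73]
 [ 67  69  69  69  69  69  68  68  70  68  68  68  71  73  73  75  77  78
   77  77  77  77  78  78  78  78  78  77]
 [ 84  86  88  88  88  87  88  87  89  88  88  88  88  89  90  90  91  91
   92  91  91  90  90  89  90  92  91  90]
 [ 92 103 108 108 109 108 108 108 108 108 108 108 109 108 108 108 109 109
  108 106 108 108 109 108 108 107 108 109]]
[[ 0  0  1  0  0  0  0  0  0 -1 -1  0 -2  0  0  0  0  1  1  2  5 10 14 16
  17 17 16 17]
 [ 0  0  1 -1  1  0  0  1  1  1 -1 -1 -1  0  0 -1  0  2  5 10 14 16 17 19
  17 15 17 17]
 [ 1  1  0 -1 -1 -1  1  0  1  0 -1  0  0  0  0  1  3  9 14 15 16 17 16 16
  17 16 16 16]
 [-1  0  0  1  0  0  0  0  0  1 -1  1  0  0  3  5 10 14 15 17 17 17 17 17
  18 17 17 17]
 [ 1  1  1  1  0  1  1  0  1  0  0  1  3  6  9 13 15 16 16 17 18 17 17 17
  17 16 16 16]
 [ 2  1  2  1  1  2  2  2  1  1  2  3  6 11 11 13 14 13 12 12 13 13 14 14
  14 13 13 13]
 [ 2  3  2  2  1  2  1  2  2  2  2  2  3  4  5  4  4  4  4  5  5  5  6  5
   6  5  6  4]
 [ 2  3  2  3  2  3  2  2  3  2  2  2  2  2  2  4  3  2  3  3  3  3  4  3
   3  3  3  3]]
[[113 113 115 113 114 114 108  91  72 101 113 114 113 115 114 114]
 [113 113 114 113 114 113 112 101  77 100 111 113 115 113 114 114]]
195 [ 73  74  73  73  73  75  90 107 111 107]
240 [ 99  98  94  85  73  75  87 105 109 107]
300 [42 42 42 42 43 49 62 67 68 68]
370 [43 43 43 42 44 51 64 68 67 65]
```

```bash
python3 -c "
from station import manip
print(manip.sign_off())"
```

```text
the job is handed in; nothing more can be done
None
```

The straightedge now lies along the top line of the house wall, and the 30/60 set square lies flat above it. Its sharp corner is at the wall's top left corner. I let go of the square, raised the arm clear and handed the job in at about 14 s.

- **Straightedge:** I slid it up by its handle, about 42 mm. The last picture before the square was laid showed its upper edge within about 0.5 mm of the centre of the wall line, and parallel to it.
- **Set square:** I took the green one on the left, because its legs are in the ratio 1.7. The right-hand green one has equal legs, so it is the 45. I laid the long leg against the straightedge with about 4 N, under the 8 N that would slide it.
- **Final look after release:** The seam between leg and straightedge was even along the three-quarters or so of the leg that I sampled, and the sharp corner was about 0.5 mm from the wall corner.
- **A disagreement:** My first position for the wall corner and the one read off the straightedge's scale ticks differed by 1 to 2 mm across the board. I trusted the ticks and shifted the square to suit, about 2.7 mm left of the first estimate in all. The last check relies on them too.
- **Other objects:** I did not touch anything else, though I took no separate final picture to check them.

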